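# Present a culture flask at the inspection magnifier

### The job

Get the inspection viewer ready by turning and tilting its magnifier until the lens stands upright and faces the black-and-white panel squarely. Then take the large culture flask out of the rack by its cap and hold it upright between lens and panel, its broad side square to the lens, with the middle of its body on the lens axis and 8 cm in front of the lens centre. Finish still holding it there by the cap, touching no part of the viewer, and leave the other things where they are.

Things in the scene. Friction and masses are not known exactly. Their poses are not given: they have to be found in the camera images.
- viewer: Inspection viewer, fixed: grey base plate 230 x 120 mm, 12 mm high. Origin under the plate's centre; x from the magnifier to the panel, z up. Upright panel, half white, half black, in an aluminium frame 120 mm wide, 217 mm high, at x = +95 mm (foot from +80 mm, frame from +89 mm). The magnifier's post is at x = -90 mm, y = 0; the lens centre is on the post's axis, 140 mm up.
- magnifier_swivel (a joint): Turn of the magnifier's steel fork about its upright post, rad, -1.3 to 1.3: 0 = lens axis along the viewer's x, facing the panel squarely; positive = anticlockwise seen from above. Stiff, about 0.15 N m; stays where it is left.
- magnifier_tilt (a joint): Tilt of the lens ring in the fork about the level line through the lens centre, rad, -0.9 to 0.9: 0 = lens upright; positive = top of the lens leans to the panel side. Stiff, about 0.10 N m; stays where it is left.
- lens_center (a point): Centre of the magnifier lens (ring 84 mm across, 14 mm thick; fork 120 mm wide over its pivot discs, which stand at lens height). It turns with the lens: x = lens axis, to the panel side; y = the tilt axis; z = from the lens centre to the handle.
- lens_handle (a point): Middle of the black grip tab on top of the lens ring, 71 mm from the lens centre along the lens's z. The tab is 14 mm along the lens's y (pinch it that way, from above; it can pivot between the pads as the lens tilts), 20 mm along x, 26 mm along z, on a 9 mm stem rising 16 mm from the ring. Lens upright, its top is 224 mm up.
- flask_rack: White plastic rack block fixed to the worktop on the viewer's +y side, 122 mm (its x) x 72 mm (y) x 31 mm high, origin under its centre. Three pockets along x at -40, 0, +40 mm, each 28 x 54 mm and 25 mm deep (floor 6 mm above the worktop). Any of the flasks may stand in any pocket.
- flask: The large clear culture flask, the tallest of the three: flat body 24 mm (x, normal of the broad side) x 50 mm (y) x 60 mm high, sloping shoulders, a neck 18 mm across from about 70 mm up, a white ribbed screw cap 78 to 102 mm up. Origin at the centre of its underside, z up to the cap. 60 g. Stands upright in a pocket with 2 mm play, broad side to its neighbours.
- flask_cap: The large flask's screw cap, fixed to it: 23 mm across, 24 mm high. Origin at its centre, 90 mm above the flask's underside; axes as the flask.
- flask_middle (a point): Middle of the large flask's body, 30 mm above its underside; axes as the flask.
- small_flask_a: Smaller flask in the rack, 22 x 38 mm, 74 mm high with its cap; leave it standing.
- small_flask_b: Second smaller flask in the rack, the same size; leave it standing.
- pen: Bystander: marker pen, 132 mm long, lying beyond the rack.

How it is judged:
On the way, in this order (a step that is already met when the one before it is completed fails the run):
1. the lens is upright and square to the panel, the hand off it, the flask still in the rack (value of joint magnifier_swivel between -0.1 and 0.1 rad and value of joint magnifier_tilt between -0.1 and 0.1 rad and contact force between the fingers and viewer below 0.3 N and height (world z) of flask below 0.03 m), for 0.2 s.
2. the large flask is lifted clear out of the rack by its cap (height (world z) of flask above 0.05 m and contact force between the fingers and flask_cap above 2 N), for 0.2 s.
At the end, for the whole second after the job is handed in: Flask held still by its cap, clear of the viewer: body middle 80 mm (within 20) before the lens centre, within 15 mm of the lens axis sideways and in height, upright within 0.12 rad, broad side square to the lens within 0.17 rad; swivel and tilt within 0.10 rad of zero (value of joint magnifier_swivel between -0.1 and 0.1 rad and value of joint magnifier_tilt between -0.1 and 0.1 rad and x of flask_middle in the frame of lens_center between 0.06 and 0.1 m and y of flask_middle in the frame of lens_center between -0.015 and 0.015 m and z of flask_middle in the frame of lens_center between -0.015 and 0.015 m and angle between flask's own z axis and vertical below 0.12 rad and angle between the x axis of flask and the x axis of lens_center, either way round below 0.17 rad and height (world z) of flask above 0.08 m and contact force between the fingers and flask_cap above 2 N and contact force between flask and viewer below 0.2 N and contact force between the fingers and viewer below 0.5 N and linear speed of flask below 0.02 m/s); the arm keeps its last pose, push and grip.
It fails at once if the flask knocks against the viewer (contact force between flask and viewer above 3 N).
It fails at once if a bystander or a small flask is moved or tipped (distance of any of small_flask_a, small_flask_b, pen from where it was at the start of the episode above 0.02 m or angle between any of small_flask_a, small_flask_b's own z axis and vertical above 0.35 rad).
It also fails if it takes over 58 s, if anything falls off the work surface, if the arm or the gripper's body presses on something with over 40 N, if the wrist force passes 120 N, or if a joint passes its speed limit or range.

### The arm

A 7-joint arm with a two-finger parallel gripper is mounted at the origin on a cart in front of the work surface, level with it; the furniture and walls round the work are solid. World frame = base frame: x ahead of the robot, y to its left, z up, the work surface at z = 0. Lengths are in m, angles in rad, forces in N, time in s.
With the tool pointing down it reaches from about 0.4 to 0.85 m from the base axis. Payload 4.5 kg.
Tool frame: the origin (TCP) lies at the very end of the fingers, on their centre line; the grasp point (between the pads) lies 19 mm behind it (grip_point_offset is the distance from the TCP to the grasp point, in m); z points along the fingers, y is the line along which they close (so a half turn about z gives the same grasp; the last joint's range is limited). The gripper opens to 88 mm and grips with 3 to 60 N. Pads are 18 mm wide; open, the fingers measure 123 mm over their backs; the gripper's body (75 mm by 187 mm) begins 45 mm behind the grasp point.
Start: joints at [1.304, 0.689, -0.195, 1.565, 0.157, 0.902, -0.215], TCP at [0.185, -0.597, 0.239] pointing down, gripper open.
Joint ranges: [-3.01, 3.01], [-0.46, 2.08], [-1.47, 1.51], [0.13, 2.56], [-1, 4.14], [0.04, 2.09], [-2.66, 2.66]. Speed limits (rad/s): [2.57, 2.57, 3.14, 3.14, 3.14, 3.14, 3.14].

### API

Orientations are given as a unit quaternion [x, y, z, w].
In Python, from plant import get_state, snapshot, camera_params, finish_job, grip_point_offset gives the robot as it stands.
- The arm moves only by the shell command python3 -m handwheel 'ROWS' [FORCE]. ROWS is a JSON list of rows, 1 to 10 of them, each of 7 numbers: the opening from 0.0 (shut) to 1.0 (fully open), then dx, dy, dz in m, then a rotation vector rx, ry, rz in rad; each row is the pose to reach, as a shift and turn from the pose commanded when the command began, along the tool's axes at that moment; what a row does not reach only later rows make up. A row lasts 1/10 s, in which the tool goes at most 0.05 m and 0.15 rad, less where a joint would pass 70% of its speed; a pose out of reach is approached as far as the arm can. The fingers move at their own pace and stop on an object; FORCE is the grip in N (left out, the last holds). Time passes only in rows, so rows that do not move let the fingers close. It prints the time, the measured TCP pose, the force, the opening and the grip force at its end.
- get_state(): the state, without advancing time (a new reading comes with each control period).
- snapshot(name): name is "scene" or "top" or "wrist"; returns (picture, depth): 384x512x3 uint8, red, green, blue; 384x512 float32, m along the optical axis (not along the pixel's ray), 0 where there is no reading.
- camera_params(name): a dict with "fx", "fy", "cx", "cy" (pixels), "rvec" (rotation vector, rad) and "tvec" (3), from world to camera coordinates, as OpenCV has them. Camera axes: x right, y down, z forward; pixel columns grow to the right and rows downward; lengths in m; the calibration is good to about 2 mm. A picture is of the moment at which its call begins: read the wrist's pose just before it. camera_params takes no time and is no camera call; for the wrist camera it gives the pose at the moment of the call.
- finish_job(): hands the job in; it is judged then, once.
The state is a dict: "clock": time; "q": joint angles; "qd": joint speeds; "joint_torque": joint torques, N m; "tool_pos": TCP position; "eef_rot": TCP orientation; "contact_force": force on the tool from outside, world axes, zero at the start; "moment": the same for the moment, N m; "opening": opening from 0.0 (shut) to 1.0 (fully open); "finger_force": force on a finger pad.
Only numpy, scipy, OpenCV 4.12 (cv2) and the standard library are available. Lean on these libraries where they do the work, as an engineer would, in place of code of your own. Each camera call takes 0.05 s, during which the arm holds its last target. There are 200 camera calls.

## Working session

There is one attempt and no reset: what is moved stays moved. The work goes in short steps, Python scripts to look and compute and a shell command to move; the robot and the scene stay as the last step left them, time stands still between calls to the robot, and variables do not carry over. Pictures are saved under pics/ and viewed, at most 10 in all, crops included, and the job is handed in when it is done.

```bash
mkdir -p pics
cat > h.py <<'E'
import numpy as np, cv2
from scipy.spatial.transform import Rotation as R
from plant import get_state, snapshot, camera_params, finish_job, grip_point_offset
def cam(n):
    p=camera_params(n); return p, R.from_rotvec(np.ravel(p['rvec'])).as_matrix(), np.ravel(p['tvec'])
def cloud(d,c):
    p,M,t=c; v,u=np.mgrid[:d.shape[0],:d.shape[1]]
    P=np.stack([(u-p['cx'])/p['fx']*d,(v-p['cy'])/p['fy']*d,d],-1)
    return (P-t)@M
def shot(n,f):
    c=cam(n); im,d=snapshot(n); np.savez('pics/'+f+'.npz',im=im,d=d,P=cloud(d,c)); cv2.imwrite('pics/'+f+'.png',im[...,::-1]); return im,d,cloud(d,c)
E
python3 - <<'E'
from h import *
s=get_state(); print(s, grip_point_offset if not callable(grip_point_offset) else grip_point_offset())
for n in('scene','top'): shot(n,n+'0'); c=cam(n); print(n,-c[1].T@c[2])
a=cv2.imread('pics/scene0.png');b=cv2.imread('pics/top0.png')
E
```

```text
{'clock': 0.0, 'q': array([ 1.30379725,  0.68999213, -0.19448966,  1.5663482 ,  0.1573043 ,
        0.90251085, -0.21513048]), 'qd': array([ 0.00063554,  0.00244025, -0.00032519,  0.00167029,  0.00119682,
       -0.00094869,  0.00026222]), 'joint_torque': array([ 1.42167801e-04, -5.27565086e+01, -1.26663510e+00, -1.53430867e+01,
       -5.25820325e-02,  6.41563922e-03,  1.41136693e-04]), 'tool_pos': array([ 0.18492473, -0.59634456,  0.23790323]), 'eef_rot': array([ 9.88707990e-01,  1.49852058e-01, -2.16330415e-04, -9.08518937e-04]), 'contact_force': array([-0.28937378, -0.19500251,  0.82683751]), 'moment': array([ 0.00667282, -0.02816021,  0.01224769]), 'finger_force': 0.0, 'opening': 0.9997062070145636} 0.0187
scene [ 0.77455067 -0.75046794  0.92917122]
top [ 0.30427927 -0.47807334  0.97586198]
```

View pics/scene0.png

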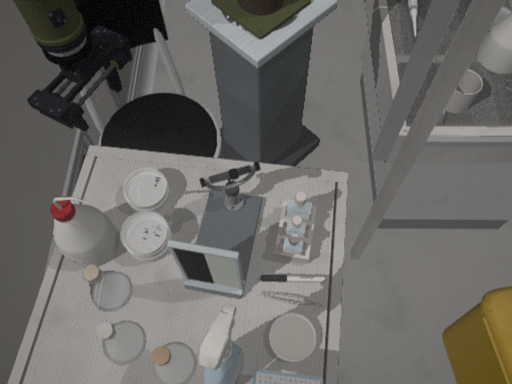

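View pics/top0.png

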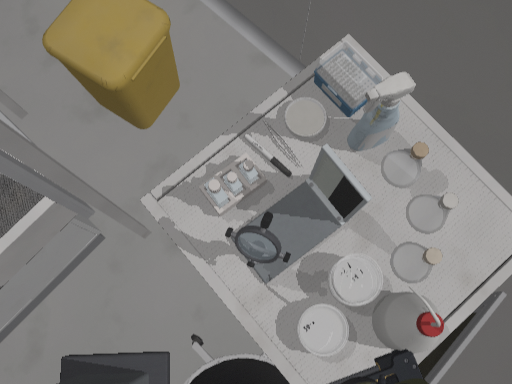

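The scene picture shows the magnifier at (232,180), the panel at (210,265), the rack at (296,230) and the pen at (292,279). In the top picture the lens is at (258,243), its handle near (266,219) and the rack caps at (215,186), (232,177) and (248,166). Next I'll enlarge the top view and measure.

Run:
```python
from h import *
z=np.load('pics/top0.npz');im=z['im'];P=z['P']
cv2.imwrite('pics/topc.png',cv2.resize(im[130:290,190:380],None,fx=4,fy=3.7,interpolation=cv2.INTER_CUBIC)[...,::-1])
for u,v in [(215,186),(232,177),(248,166),(266,219),(229,233),(287,257),(258,243),(251,265),(300,230),(322,152),(365,187),(310,195),(355,215)]: print(u,v,P[v,u].round(3))
# rack top / base plate by height
def rect(zlo,zhi,x0,x1,y0,y1):
    m=(P[...,2]>zlo)&(P[...,2]<zhi); w=np.zeros_like(m);w[y0:y1,x0:x1]=1; m&=w
    pts=P[m][:,:2].astype(np.float32); return len(pts),cv2.minAreaRect(pts)
print('rack',rect(.026,.036,190,280,140,225))
print('plate',rect(.008,.017,230,360,170,290))
m=(P[...,2]>.19)&(P[...,2]<.235);v,u=np.nonzero(m[130:290,190:380]); print(len(u));q=P[130:290,190:380][m[130:290,190:380]]
for z0 in np.arange(.1,.24,.02):
    m=(P[...,2]>z0)&(P[...,2]<z0+.02);m[:205]=0;m[285:]=0;m[:,:220]=0;m[:,300:]=0
    q=P[m]; print(z0.round(2),len(q),q.mean(0).round(3) if len(q) else'', q.min(0).round(3) if len(q) else'',q.max(0).round(3) if len(q) else'')
```

```text
215 186 [ 0.529 -0.412  0.109]
232 177 [ 0.553 -0.443  0.081]
248 166 [ 0.575 -0.475  0.078]
266 219 [ 0.443 -0.502  0.217]
229 233 [ 0.433 -0.438  0.146]
287 257 [ 0.387 -0.537  0.149]
258 243 [ 0.414 -0.488  0.146]
251 265 [ 0.381 -0.474  0.085]
300 230 [ 0.455 -0.577  0.01 ]
322 152 [ 0.558 -0.603  0.201]
365 187 [ 0.544 -0.722 -0.003]
310 195 [ 0.527 -0.602  0.012]
355 215 [ 0.485 -0.696 -0.004]
rack (989, ((0.5564669966697693, -0.4422496557235718), (0.07317888736724854, 0.12233223021030426), 34.724876403808594))
plate (4030, ((0.4651150107383728, -0.5510668158531189), (0.2516980767250061, 0.23742082715034485), 81.72940826416016))
872
0.1 189 [ 0.395 -0.478  0.115] [ 0.382 -0.523  0.107] [ 0.428 -0.445  0.12 ]
0.12 370 [ 0.404 -0.483  0.13 ] [ 0.382 -0.53   0.12 ] [ 0.445 -0.434  0.14 ]
0.14 526 [ 0.414 -0.488  0.149] [ 0.38  -0.543  0.14 ] [ 0.444 -0.431  0.16 ]
0.16 389 [ 0.425 -0.494  0.17 ] [ 0.4   -0.524  0.16 ] [ 0.443 -0.456  0.18 ]
0.18 32 [ 0.432 -0.496  0.189] [ 0.426 -0.511  0.18 ] [ 0.444 -0.489  0.2  ]
0.2 141 [ 0.444 -0.503  0.211] [ 0.432 -0.512  0.2  ] [ 0.458 -0.494  0.219]
0.22 0
```

View pics/topc.png

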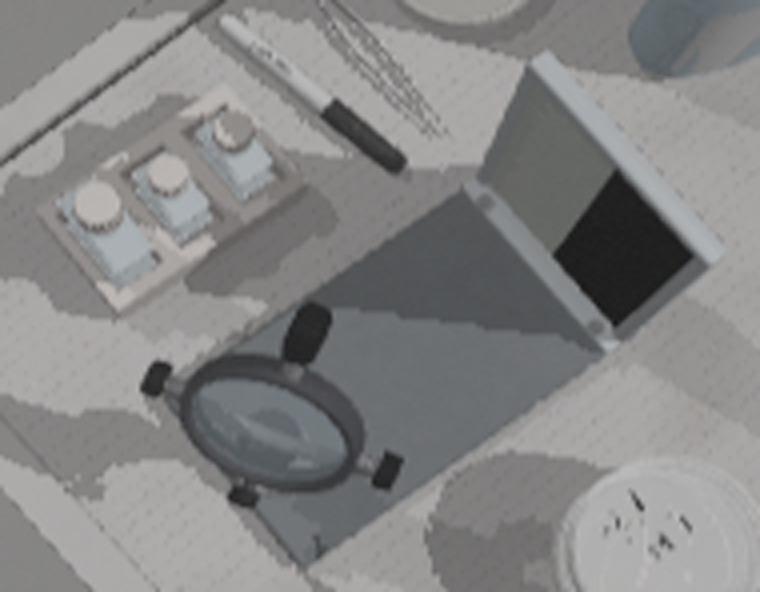

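The crop shows the plate running from lower left to upper right. The lens leans towards the panel, with the handle at (308,333) and the pivots at (157,380) and (388,470). The tallest flask is the one at the robot end of the rack, cap at (99,205). Now I'll fit the frames.

Run:
```python
from h import *
z=np.load('pics/top0.npz');im=z['im'];P=z['P']
# panel top edge
m=(P[...,2]>.205)&(P[...,2]<.23); m[:, :312]=0; m[:,375:]=0; m[:140]=0;m[225:]=0
q=P[m]; r=cv2.minAreaRect(q[:,:2].astype(np.float32)); print('paneltop',len(q),r)
# plate : connected comp by height
m=((P[...,2]>.006)&(P[...,2]<.018)).astype(np.uint8); m=cv2.morphologyEx(m,cv2.MORPH_OPEN,np.ones((3,3)))
n,l,st,_=cv2.connectedComponentsWithStats(m); k=l[230,305]; print(st[k])
q=P[l==k]; r=cv2.minAreaRect(q[:,:2].astype(np.float32)); print('plate',r, cv2.boxPoints(r).round(3).tolist())
# lens ring plane: dark ring pixels
m=(P[...,2]>.1)&(P[...,2]<.185); m[:200]=0;m[285:]=0;m[:,:234]=0;m[:,284:]=0
m=m.astype(np.uint8); n,l,st,_=cv2.connectedComponentsWithStats(m);k=1+st[1:,4].argmax();q=P[l==k]
c=q.mean(0);U,S,V=np.linalg.svd(q-c,full_matrices=False);nn=V[2]*np.sign(V[2]@[1,0,0]);print('lens',len(q),c.round(3),nn.round(3),'yaw',np.degrees(np.arctan2(nn[1],nn[0])),'el',np.degrees(np.arcsin(nn[2])),S)
for nm,(x0,x1,y0,y1),(a,b) in [('pivA',(223,234,226,240),(.12,.17)),('pivB',(281,295,250,265),(.12,.17)),('handle',(258,276,208,226),(.19,.23)),('cap',(205,226,176,197),(.09,.115)),('capb',(225,240,169,186),(.06,.09)),('capc',(240,256,160,174),(.06,.09))]:
    w=P[y0:y1,x0:x1].reshape(-1,3); w=w[(w[:,2]>a)&(w[:,2]<b)]; print(nm,len(w),np.median(w,0).round(4),w.min(0).round(3),w.max(0).round(3))
z=np.load('pics/scene0.npz');P=z['P']
for nm,(x0,x1,y0,y1),(a,b) in [('sc handle',(215,245,155,200),(.19,.23)),('cap',(290,312,185,210),(.09,.115)),('pivA',(248,265,158,178),(.12,.17)),('pivB',(198,215,172,192),(.12,.17)),('panel',(160,260,230,300),(.2,.24))]:
    w=P[y0:y1,x0:x1].reshape(-1,3); w=w[(w[:,2]>a)&(w[:,2]<b)]; print(nm,len(w),np.median(w,0).round(4) if len(w) else'')
s=get_state();M=R.from_quat(s['eef_rot']).as_matrix();print(M.round(3))
```

```text
paneltop 560 ((0.5178338289260864, -0.6386581063270569), (0.11931473016738892, 0.013311629183590412), 34.751136779785156)
[ 254  182   86  101 3791]
plate ((0.4546930491924286, -0.5470098853111267), (0.11994396150112152, 0.19639679789543152), 34.989017486572266) [[0.3490000069141388, -0.5009999871253967], [0.4620000123977661, -0.6620000004768372], [0.5600000023841858, -0.5929999947547913], [0.4480000138282776, -0.4320000112056732]]
lens 1365 [ 0.412 -0.488  0.146] [ 0.768 -0.369 -0.523] yaw -25.679289834704775 el -31.50267982713747 [0.87395353 0.83402862 0.10276998]
pivA 70 [ 0.4344 -0.4381  0.1458] [ 0.428 -0.445  0.124] [ 0.445 -0.431  0.151]
pivB 73 [ 0.3887 -0.5342  0.1456] [ 0.38  -0.543  0.124] [ 0.397 -0.527  0.152]
handle 137 [ 0.4442 -0.5025  0.2114] [ 0.435 -0.512  0.197] [ 0.458 -0.492  0.219]
cap 141 [ 0.5313 -0.41    0.108 ] [ 0.521 -0.421  0.091] [ 0.543 -0.398  0.112]
capb 107 [ 0.5537 -0.4427  0.0797] [ 0.545 -0.454  0.06 ] [ 0.566 -0.431  0.084]
capc 112 [ 0.5767 -0.4748  0.0793] [ 0.566 -0.487  0.06 ] [ 0.588 -0.461  0.084]
sc handle 95 [ 0.4498 -0.5073  0.2109]
cap 137 [ 0.5362 -0.4147  0.1063]
pivA 104 [ 0.4378 -0.4461  0.1435]
pivB 124 [ 0.396  -0.5314  0.1454]
panel 599 [ 0.5204 -0.6405  0.2159]
[[ 0.955  0.296 -0.001]
 [ 0.296 -0.955  0.001]
 [-0.    -0.002 -1.   ]]
```

```bash
cat >> h.py <<'E'
C=np.array([.413,-.487,.140]); YV=np.radians(-55.1); X=np.array([np.cos(YV),np.sin(YV),0]); Y=np.array([-X[1],X[0],0])
def go(p,yaw):
    "tool-axes shift and turn to put TCP at p, pointing down, tool y along +-yaw (rad)"
    s=get_state();A=R.from_quat(s['eef_rot']);best=None
    for k in(0,np.pi):
        y=np.array([np.cos(yaw+k),np.sin(yaw+k),0]);z=np.array([0,0,-1.]);T=R.from_matrix(np.stack([np.cross(y,z),y,z],1))
        w=(A.inv()*T).as_rotvec()
        if best is None or np.linalg.norm(w)<np.linalg.norm(best): best=w
    print('t',round(s['clock'],2),'shift',(A.inv().apply(np.array(p)-s['tool_pos'])).round(4),'turn',best.round(3),'F',s['contact_force'].round(2),'op',round(s['opening'],3),'q7',s['q'][6].round(2))
def handle(sw,ti,r=.071):
    a=YV+sw; return C+r*np.array([np.cos(a)*np.sin(ti),np.sin(a)*np.sin(ti),np.cos(ti)])
E
python3 - <<'E'
from h import *
h=handle(.52,.55);print(h); go([h[0],h[1],.245],YV+.52+np.pi/2)
E
```

```text
[ 0.44654951 -0.50286322  0.20052924]
t 0.1 shift [ 0.2775 -0.0118 -0.007 ] turn [-0.001  0.001  0.743] F [0.07 0.49 0.38] op 1.008 q7 -0.22
```

```bash
python3 -m handwheel '[[1,0.03,0,-0.007,0,0,0.08],[1,0.07,-0.002,-0.007,0,0,0.18],[1,0.11,-0.004,-0.007,0,0,0.29],[1,0.15,-0.006,-0.007,0,0,0.4],[1,0.19,-0.008,-0.007,0,0,0.5],[1,0.225,-0.01,-0.007,0,0,0.6],[1,0.255,-0.011,-0.007,0,0,0.68],[1,0.272,-0.012,-0.007,0,0,0.73],[1,0.2775,-0.012,-0.007,0,0,0.743],[1,0.2775,-0.012,-0.007,0,0,0.743]]' 15
python3 - <<'E'
from h import *
h=handle(.52,.55); go([h[0],h[1],.1815],YV+.52+np.pi/2); shot('wrist','w0'); c=cam('wrist'); print(-c[1].T@c[2])
E
```

```text
clock: 1.1
tool_pos: [0.4469, -0.5027, 0.2452]
eef_rot: [0.976, -0.218, -0.0, -0.0]
contact_force: [-0.7, 0.2, -0.2]
opening: 1.001
finger_force: 0.0
t 1.1 shift [-0.0002  0.0003  0.0637] turn [-0.     0.001  0.001] F [-0.68  0.24 -0.19] op 1.001 q7 -1.2
[ 0.50519255 -0.53207717  0.39120653]
```

View pics/w0.png

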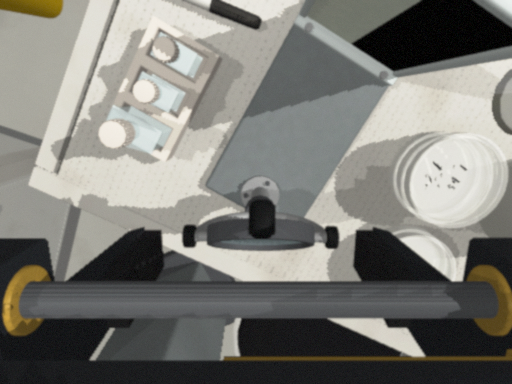

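The wrist view shows the tab at (261,217), midway between the fingers and with the lens line level, so I can go down and pinch it.

```bash
python3 -m handwheel '[[1,0,0,0.015],[1,0,0,0.03],[1,0,0,0.045],[1,0,0,0.055],[1,0,0,0.062],[0.4,0,0,0.0635],[0,0,0,0.0635],[0,0,0,0.0635],[0,0,0,0.0635],[0,0,0,0.0635]]' 12 2>&1 | tail -7 || true
python3 - <<'E'
from h import *
h=handle(.52,.55); go([h[0],h[1],.1815],YV+.52+np.pi/2); print(get_state()['finger_force'])
E
```

```text
Traceback (most recent call last):
ValueError: each row has 7 numbers
t 1.15 shift [ 0.0006 -0.0012  0.0639] turn [ 0.001  0.001 -0.   ] F [ 1.   -0.73 -0.6 ] op 0.999 q7 -1.2
0.0
```

```bash
python3 -m handwheel '[[1,0,0,0.015,0,0,0],[1,0,0,0.03,0,0,0],[1,0,0,0.045,0,0,0],[1,0,0,0.055,0,0,0],[1,0,0,0.062,0,0,0],[0.4,0,0,0.0635,0,0,0],[0,0,0,0.0635,0,0,0],[0,0,0,0.0635,0,0,0],[0,0,0,0.0635,0,0,0],[0,0,0,0.0635,0,0,0]]' 12
python3 - <<'E'
from h import *
h=handle(.52,.55); go([h[0],h[1],.1815],YV+.52+np.pi/2)
E
```

```text
clock: 2.15
tool_pos: [0.4469, -0.5035, 0.1827]
eef_rot: [0.976, -0.219, 0.0, 0.0]
contact_force: [0.2, 0.2, 0.1]
opening: 0.572
finger_force: 0.0
t 2.15 shift [-0.0006 -0.0004  0.0012] turn [ 0.    -0.001 -0.   ] F [0.21 0.22 0.09] op 0.572 q7 -1.2
```

```bash
python3 -m handwheel '[[0,0,0,0.001,0,0,0],[0,0,0,0.001,0,0,0],[0,0,0,0.001,0,0,0],[0,0,0,0.001,0,0,0],[0,0,0,0.001,0,0,0],[0,0,0,0.001,0,0,0],[0,0,0,0.001,0,0,0],[0,0,0,0.001,0,0,0],[0,0,0,0.001,0,0,0],[0,0,0,0.001,0,0,0]]' 12
python3 - <<'E'
from h import *
for f in (.2,.4,.6,.8,1): # swivel first then tilt
    h=handle(.52*(1-f),.55); go([h[0],h[1],h[2]-.019],YV+.52*(1-f)+np.pi/2)
E
```

```text
clock: 3.15
tool_pos: [0.4464, -0.5039, 0.1813]
eef_rot: [0.976, -0.219, 0.0, 0.001]
contact_force: [-0.8, -4.1, -1.7]
opening: 0.156
finger_force: 12.0
t 3.15 shift [-0.0006  0.0028 -0.0002] turn [ 0.001 -0.     0.103] F [-0.76 -4.06 -1.74] op 0.156 q7 -1.2
t 3.15 shift [-0.0012  0.0066 -0.0002] turn [ 0.001 -0.001  0.207] F [-0.76 -4.06 -1.74] op 0.156 q7 -1.2
t 3.15 shift [-0.0021  0.0104 -0.0002] turn [ 0.001 -0.001  0.311] F [-0.76 -4.06 -1.74] op 0.156 q7 -1.2
t 3.15 shift [-0.0035  0.014  -0.0002] turn [ 0.001 -0.001  0.415] F [-0.76 -4.06 -1.74] op 0.156 q7 -1.2
t 3.15 shift [-0.0052  0.0174 -0.0002] turn [ 0.001 -0.001  0.519] F [-0.76 -4.06 -1.74] op 0.156 q7 -1.2
```

```bash
python3 -m handwheel '[[0,0,0.002,0,0,0,0.05],[0,-0.0005,0.004,0,0,0,0.11],[0,-0.001,0.0062,0,0,0,0.17],[0,-0.0014,0.0082,0,0,0,0.23],[0,-0.002,0.0102,0,0,0,0.29],[0,-0.0026,0.012,0,0,0,0.35],[0,-0.0034,0.0139,0,0,0,0.41],[0,-0.0042,0.0156,0,0,0,0.46],[0,-0.0052,0.0175,0,0,0,0.519],[0,-0.0052,0.0175,0,0,0,0.519]]' 12
python3 - <<'E'
from h import *
for f in (.2,.4,.6,.8,1):
    h=handle(0,.55*(1-f)); go([h[0],h[1],h[2]-.019],YV+np.pi/2)
E
```

```text
clock: 4.15
tool_pos: [0.4344, -0.5179, 0.1817]
eef_rot: [0.887, -0.462, 0.001, 0.001]
contact_force: [-0.6, -5.1, -0.8]
opening: 0.157
finger_force: 12.1
t 4.15 shift [-0.0073 -0.0001 -0.0036] turn [ 0.001 -0.002  0.   ] F [-0.57 -5.06 -0.8 ] op 0.157 q7 -1.58
t 4.15 shift [-0.0145 -0.0001 -0.0065] turn [ 0.001 -0.002  0.   ] F [-0.57 -5.06 -0.8 ] op 0.157 q7 -1.58
t 4.15 shift [-0.022  -0.0001 -0.0087] turn [ 0.001 -0.002  0.   ] F [-0.57 -5.06 -0.8 ] op 0.157 q7 -1.58
t 4.15 shift [-0.0297 -0.0001 -0.01  ] turn [ 0.001 -0.002  0.   ] F [-0.57 -5.06 -0.8 ] op 0.157 q7 -1.58
t 4.15 shift [-0.0375 -0.0001 -0.0104] turn [ 0.001 -0.002  0.   ] F [-0.57 -5.06 -0.8 ] op 0.157 q7 -1.58
```

```bash
python3 -m handwheel '[[0,-0.0036,0,-0.002,0,0,0],[0,-0.0073,0,-0.0036,0,0,0],[0,-0.011,0,-0.005,0,0,0],[0,-0.0145,0,-0.0065,0,0,0],[0,-0.018,0,-0.0077,0,0,0],[0,-0.022,0,-0.0087,0,0,0],[0,-0.026,0,-0.0095,0,0,0],[0,-0.03,0,-0.01,0,0,0],[0,-0.0375,0,-0.0104,0,0,0],[0,-0.0375,0,-0.0104,0,0,0]]' 12
python3 - <<'E'
from h import *
h=handle(0,0); go([h[0],h[1],h[2]-.019],YV+np.pi/2)
E
```

```text
clock: 5.15
tool_pos: [0.4113, -0.4864, 0.1918]
eef_rot: [0.887, -0.462, -0.001, 0.001]
contact_force: [-3.0, -4.6, 0.1]
opening: 0.158
finger_force: 12.0
t 5.15 shift [ 0.0014 -0.001  -0.0002] turn [0.002 0.001 0.001] F [-2.96 -4.56  0.1 ] op 0.158 q7 -1.58
```

Now I'll open, rise clear, and check the lens with the top and scene cameras. The opening is partial so the fingers stay off the pivots.

```bash
python3 -m handwheel '[[0.6,0,0,0,0,0,0],[0.6,0,0,0,0,0,0],[0.6,0,0,0,0,0,0],[0.6,0,0,0,0,0,0],[0.6,0,0,0,0,0,0],[0.6,0,0,-0.02,0,0,0],[0.6,0,0,-0.05,0,0,0],[0.6,0,0,-0.08,0,0,0],[0.6,0,0,-0.11,0,0,0],[0.6,0,0,-0.13,0,0,0]]' 12
python3 -m handwheel '[[1,0.02,0.04,-0.13,0,0,0],[1,0.04,0.08,-0.13,0,0,0],[1,0.06,0.12,-0.13,0,0,0],[1,0.07,0.16,-0.13,0,0,0],[1,0.07,0.18,-0.13,0,0,0],[1,0.07,0.18,-0.13,0,0,0]]' | head -2
python3 - <<'E'
from h import *
for n in('top','scene'):
    im,d,P=shot(n,n+'1')
    rel=P-C; loc=np.stack([rel@X,rel@Y,rel[...,2]],-1)
    m=(np.abs(loc[...,0])<.05)&(np.abs(loc[...,1])<.07)&(loc[...,2]>-.05)&(loc[...,2]<.1)&(d>0)
    v,u=np.nonzero(m);print(n,m.sum(),u.min(),u.max(),v.min(),v.max())
    for nm,k in(('handle',(loc[...,2]>.062)&(np.abs(loc[...,1])<.03)),('ring',(np.abs(loc[...,2])<.045)&(np.abs(loc[...,1])<.045)&(np.hypot(loc[...,1],loc[...,2])>.03)),('pivL',loc[...,1]>.048),('pivR',loc[...,1]<-.048)):
        q=loc[m&k]; print(nm,len(q),np.median(q,0).round(4),q.min(0).round(3),q.max(0).round(3))
        if nm=='ring': 
            A=np.c_[q[:,1:],np.ones(len(q))];s=np.linalg.lstsq(A,q[:,0],rcond=None)[0];print('dx/dy',s[0],'dx/dz',s[1])
a=cv2.imread('pics/top1.png')[150:290,190:370];b=cv2.imread('pics/scene1.png')[140:280,180:360]
cv2.imwrite('pics/c1.png',cv2.resize(np.hstack([a,b]),(790,307),interpolation=cv2.INTER_CUBIC))
E
```

```text
clock: 6.15
tool_pos: [0.4135, -0.4866, 0.324]
eef_rot: [0.887, -0.462, 0.001, 0.0]
contact_force: [-0.3, 0.6, 0.4]
opening: 0.597
finger_force: 0.0
clock: 6.75
tool_pos: [0.2976, -0.6516, 0.4518]
top 604 233 282 215 273
handle 119 [-0.0076 -0.0019  0.0831] [-0.017 -0.008  0.065] [0.003 0.007 0.088]
ring 327 [-0.0027 -0.0131  0.0329] [-0.011 -0.045 -0.043] [0.007 0.045 0.044]
dx/dy -0.023885242939222597 dx/dz -0.0580313227553335
pivL 63 [-0.0019  0.0534  0.0068] [-0.011  0.048 -0.005] [0.007 0.059 0.012]
pivR 64 [ 0.0005 -0.0551  0.0067] [-0.007 -0.06  -0.002] [ 0.01  -0.048  0.011]
scene 1345 199 260 145 189
handle 126 [0.0004 0.0008 0.0799] [-0.015 -0.008  0.062] [0.007 0.007 0.085]
ring 647 [0.0044 0.0039 0.0085] [-0.01  -0.045 -0.044] [0.013 0.045 0.045]
dx/dy -0.03386964324236008 dx/dz -0.11990909017417596
pivL 58 [0.0031 0.0547 0.0057] [-0.006  0.048 -0.017] [0.009 0.059 0.01 ]
pivR 59 [ 0.0062 -0.0536  0.0049] [-0.005 -0.06  -0.018] [ 0.012 -0.048  0.01 ]
```

View pics/c1.png

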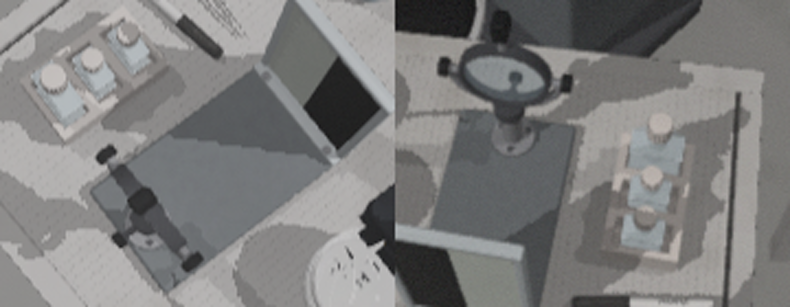

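The two crops show the lens nearly upright: handle at (143,197) in the top part, slightly on the far side of the pivot line. The fit gives tilt about -0.09 and swivel about +0.025. I'll pinch it again and nudge it about 6.5 mm towards the panel.

Run:
```python
from h import *
p=C-.006*X; go([p[0],p[1],.26],YV+.025+np.pi/2); go([p[0],p[1],.192],YV+.025+np.pi/2)
```

```text
t 6.85 shift [-0.0756 -0.1813  0.1911] turn [ 0.     0.001 -0.028] F [1.51 0.6  0.08] op 1.0 q7 -1.37
t 6.85 shift [-0.0755 -0.1813  0.2591] turn [ 0.     0.001 -0.028] F [1.51 0.6  0.08] op 1.0 q7 -1.37
```

```bash
python3 -m handwheel '[[0.6,-0.015,-0.036,0.03,0,0,0],[0.6,-0.03,-0.072,0.06,0,0,0],[0.6,-0.045,-0.108,0.09,0,0,0],[0.6,-0.06,-0.144,0.12,0,0,-0.01],[0.6,-0.0755,-0.1813,0.14,0,0,-0.028],[0.6,-0.0755,-0.1813,0.18,0,0,-0.028],[0.6,-0.0755,-0.1813,0.21,0,0,-0.028],[0.6,-0.0755,-0.1813,0.24,0,0,-0.028],[0.3,-0.0755,-0.1813,0.257,0,0,-0.028],[0.3,-0.0755,-0.1813,0.259,0,0,-0.028]]' 12
python3 -m handwheel '[[0,0,0,0,0,0,0],[0,0,0,0,0,0,0],[0,0,0,0,0,0,0],[0,0,0,0,0,0,0],[0,0.0015,0,0,0,0,0.005],[0,0.003,0,0,0,0,0.01],[0,0.0045,0,0,0,0,0.018],[0,0.006,0,0,0,0,0.025],[0,0.007,0,0,0,0,0.025],[0,0.007,0,0,0,0,0.025]]' 12
python3 -m handwheel '[[0.6,0,0,0,0,0,0],[0.6,0,0,0,0,0,0],[0.6,0,0,0,0,0,0],[0.6,0,0,0,0,0,0],[0.6,0,0,-0.03,0,0,0],[0.6,0,0,-0.07,0,0,0],[0.6,-0.04,0,-0.1,0,0,0],[0.6,-0.08,0,-0.12,0,0,0],[0.6,-0.12,0,-0.12,0,0,0],[0.6,-0.12,0,-0.12,0,0,0]]' 12
cat > chk.py <<'E'
from h import *
import sys
for n in('top','scene'):
    im,d,P=shot(n,n+sys.argv[1])
    rel=P-C; loc=np.stack([rel@X,rel@Y,rel[...,2]],-1)
    m=(np.abs(loc[...,0])<.05)&(np.abs(loc[...,1])<.07)&(loc[...,2]>-.05)&(loc[...,2]<.1)&(d>0)
    print(n,m.sum())
    for nm,k in(('handle',(loc[...,2]>.062)&(np.abs(loc[...,1])<.03)),('ring',(np.abs(loc[...,2])<.045)&(np.abs(loc[...,1])<.045)&(np.hypot(loc[...,1],loc[...,2])>.03)),('pivL',loc[...,1]>.048),('pivR',loc[...,1]<-.048)):
        q=loc[m&k]; print(nm,len(q),np.median(q,0).round(4),q.min(0).round(3),q.max(0).round(3))
        if nm=='ring': 
            A=np.c_[q[:,1:],np.ones(len(q))];s=np.linalg.lstsq(A,q[:,0],rcond=None)[0];print('dx/dy',s[0],'dx/dz',s[1])
E
python3 chk.py 2
```

```text
clock: 7.85
tool_pos: [0.4115, -0.4772, 0.1902]
eef_rot: [0.894, -0.448, -0.002, -0.002]
contact_force: [-0.4, 1.0, 0.4]
opening: 0.44
finger_force: 0.0
clock: 8.85
tool_pos: [0.4124, -0.4878, 0.1941]
eef_rot: [0.887, -0.462, -0.001, 0.001]
contact_force: [-5.5, -0.1, 4.4]
opening: 0.154
finger_force: 12.0
clock: 9.85
tool_pos: [0.3423, -0.3832, 0.3127]
eef_rot: [0.888, -0.461, -0.003, -0.002]
contact_force: [0.1, -0.9, -0.1]
opening: 0.599
finger_force: 0.0
top 706
handle 126 [-0.0018 -0.0016  0.0828] [-0.011 -0.008  0.064] [0.009 0.007 0.087]
ring 430 [-0.0026 -0.0096  0.0288] [-0.008 -0.045 -0.039] [0.007 0.045 0.044]
dx/dy -0.02172711461325202 dx/dz 0.059059905861130156
pivL 61 [-0.0015  0.0535  0.0066] [-0.01   0.048 -0.004] [0.007 0.06  0.012]
pivR 65 [ 0.0001 -0.0554  0.0067] [-0.008 -0.06   0.   ] [ 0.01  -0.048  0.011]
scene 1274
handle 118 [0.0061 0.001  0.081 ] [-0.008 -0.008  0.063] [0.011 0.007 0.086]
ring 639 [0.0046 0.0047 0.0049] [-0.007 -0.045 -0.045] [0.01  0.045 0.044]
dx/dy -0.026812250851837232 dx/dz -0.045702674913280866
pivL 58 [0.0042 0.0545 0.0048] [-0.006  0.048 -0.018] [0.01  0.059 0.011]
pivR 59 [ 0.0054 -0.0538  0.0051] [-0.006 -0.06  -0.021] [ 0.011 -0.049  0.012]
```

The lens is now upright and square to within about 0.03 rad. The flask stands beside the lens, so gripping along viewer y would bring the gripper body onto the fork. I'll close along viewer x instead, high on the cap and only partly open, so the fingers clear the small flasks.

Run:
```python
from h import *
go([.533,-.4105,.20],YV+.01); go([.533,-.4105,.20],YV-.01)
```

```text
t 9.95 shift [ 0.126  -0.1396  0.1133] turn [-1.000e-03 -0.000e+00  1.565e+00] F [-0.61 -0.95  0.36] op 0.599 q7 -1.63
t 9.95 shift [ 0.126  -0.1396  0.1133] turn [ 0.000e+00 -1.000e-03 -1.557e+00] F [-0.61 -0.95  0.36] op 0.599 q7 -1.63
```

```bash
python3 -m handwheel '[[0.6,0.015,-0.017,0,0,0,-0.14],[0.6,0.03,-0.034,0,0,0,-0.28],[0.6,0.045,-0.051,0.01,0,0,-0.42],[0.6,0.06,-0.068,0.02,0,0,-0.56],[0.6,0.075,-0.085,0.03,0,0,-0.7],[0.6,0.09,-0.1,0.04,0,0,-0.84],[0.6,0.1,-0.112,0.05,0,0,-0.98],[0.6,0.11,-0.124,0.06,0,0,-1.12],[0.6,0.12,-0.133,0.07,0,0,-1.26],[0.6,0.126,-0.1396,0.08,0,0,-1.4]]' 12
python3 - <<'E'
from h import *
go([.533,-.4105,.20],YV)
E
```

```text
clock: 10.95
tool_pos: [0.535, -0.4122, 0.2314]
eef_rot: [0.975, 0.222, 0.001, 0.0]
contact_force: [0.9, 0.0, 0.9]
opening: 0.598
finger_force: 0.0
t 10.95 shift [-0.0011 -0.0024  0.0314] turn [ 0.001 -0.001 -0.162] F [0.87 0.03 0.91] op 0.598 q7 -0.65
```

```bash
python3 -m handwheel '[[0.4,-0.001,-0.002,0.01,0,0,-0.1],[0.4,-0.001,-0.002,0.031,0,0,-0.162],[0.4,-0.001,-0.002,0.031,0,0,-0.162],[0.4,-0.001,-0.002,0.031,0,0,-0.162]]' 12
python3 - <<'E'
from h import *
im,d,P=shot('wrist','w1'); go([.533,-.4105,.20],YV)
rel=P-[.5565,-.4422,0]; loc=np.stack([rel@X,rel@Y,rel[...,2]],-1)
for nm,cx,zl,zh in(('big',-.04,.1,.115),('mid',0,.072,.09),('far',.04,.072,.09)):
    m=(np.abs(loc[...,0]-cx)<.016)&(np.abs(loc[...,1])<.018)&(loc[...,2]>zl)&(loc[...,2]<zh)
    q=P[m]; print(nm,len(q),np.median(q,0).round(4) if len(q) else '')
    if len(q): (a,b),r=cv2.minEnclosingCircle(q[:,:2].astype(np.float32)); print(round(a,4),round(b,4),round(r,4),q[:,2].max().round(4)); v,u=np.nonzero(m); print(u.mean().round(),v.mean().round())
E
```

```text
clock: 11.35
tool_pos: [0.5315, -0.4104, 0.2011]
eef_rot: [0.955, 0.296, 0.0, -0.0]
contact_force: [0.1, 0.4, 0.5]
opening: 0.404
finger_force: 0.0
t 11.4 shift [0.001  0.0006 0.002 ] turn [ 0.001 -0.001 -0.007] F [-0.83 -0.06 -0.17] op 0.401 q7 -0.53
big 815 [ 0.5344 -0.4102  0.1077]
0.5336 -0.4109 0.0121 0.1098
260.0 191.0
mid 523 [ 0.5566 -0.4426  0.0796]
0.5563 -0.4435 0.0108 0.082
309.0 182.0
far 540 [ 0.5792 -0.4748  0.0795]
0.5791 -0.4756 0.0105 0.0816
358.0 181.0
```

View pics/w1.png

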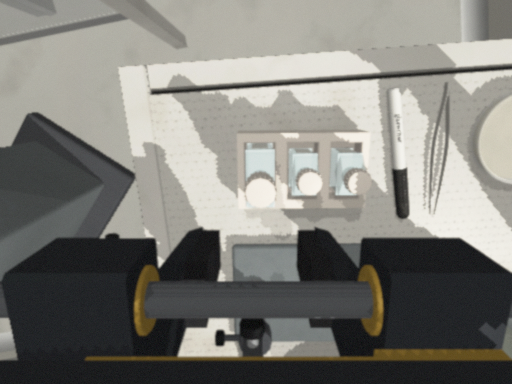

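The wrist view shows the big cap at (260,190), centred between the fingers at (205) and (315). The small caps are at (309,182) and (358,181), tops at about z 0.080. I'll go down until the TCP is at z 0.087.

```bash
python3 -m handwheel '[[0.4,0.001,0.0005,0.02,0,0,-0.005],[0.4,0.001,0.0005,0.04,0,0,-0.005],[0.4,0.001,0.0005,0.06,0,0,-0.005],[0.4,0.001,0.0005,0.08,0,0,-0.005],[0.4,0.001,0.0005,0.095,0,0,-0.005],[0.4,0.001,0.0005,0.105,0,0,-0.005],[0.4,0.001,0.0005,0.111,0,0,-0.005],[0.4,0.001,0.0005,0.113,0,0,-0.005],[0.4,0.001,0.0005,0.113,0,0,-0.005]]' 15
python3 - <<'E'
from h import *
go([.5338,-.4105,.087],YV)
E
```

```text
clock: 12.3
tool_pos: [0.5324, -0.4098, 0.089]
eef_rot: [0.954, 0.3, 0.0, 0.0]
contact_force: [-0.0, 0.2, -0.4]
opening: 0.403
finger_force: 0.0
t 12.3 shift [0.0007 0.0013 0.002 ] turn [ 0.001 -0.    -0.   ] F [-0.02  0.15 -0.38] op 0.403 q7 -0.56
```

```bash
python3 -m handwheel '[[0,0.0005,0.001,0.001,0,0,0],[0,0.0005,0.001,0.001,0,0,0],[0,0.0005,0.001,0.001,0,0,0],[0,0.0005,0.001,0.001,0,0,0],[0,0.0005,0.001,0.001,0,0,0],[0,0.0005,0.001,0.001,0,0,0]]' 18
python3 -m handwheel '[[0,0,0,-0.01,0,0,0],[0,0,0,-0.02,0,0,0],[0,0,0,-0.035,0,0,0],[0,0,0,-0.05,0,0,0],[0,0,0,-0.065,0,0,0],[0,0,0,-0.08,0,0,0],[0,0,0,-0.095,0,0,0],[0,0,0,-0.106,0,0,0],[0,0,0,-0.106,0,0,0],[0,0,0,-0.106,0,0,0]]' 18
python3 - <<'E'
from h import *
t=C+.08*X; zt=.11+.087-.006; p1=np.array([.5338,-.4105,0])
f=lambda p:go([p[0],p[1],zt],YV)
print((p1-C)@X,(p1-C)@Y); f(p1+X*((t-p1)@X)); f(t)
im,d,P=shot('scene','s3'); shot('wrist','w3')
cv2.imwrite('pics/s3c.png',cv2.resize(np.hstack([im[100:300,160:360],cv2.resize(np.load('pics/w3.npz')['im'],(267,200))]),(795,340))[...,::-1])
E
```

```text
clock: 12.9
tool_pos: [0.5336, -0.4105, 0.0882]
eef_rot: [0.954, 0.3, 0.0, 0.001]
contact_force: [-0.3, -0.2, 3.5]
opening: 0.256
finger_force: 18.0
clock: 13.9
tool_pos: [0.5329, -0.41, 0.1936]
eef_rot: [0.954, 0.3, -0.0, -0.0]
contact_force: [0.2, -0.2, -0.1]
opening: 0.25
finger_force: 18.0
0.006373603007874832 0.14284350592413375
t 13.9 shift [0.0005 0.0745 0.0026] turn [-0.  0. -0.] F [ 0.19 -0.2  -0.1 ] op 0.25 q7 -0.53
t 13.9 shift [-0.1424  0.0745  0.0026] turn [-0.  0. -0.] F [ 0.19 -0.2  -0.1 ] op 0.25 q7 -0.53
```

View pics/s3c.png

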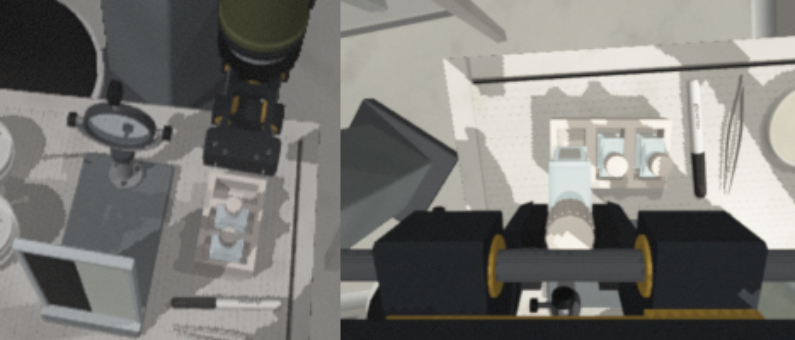

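The flask is lifted by its cap, at (570,220) in the right-hand picture. Both small flasks are still in the rack and the pen hasn't moved. Next I'll move along viewer x, then in towards the lens axis.

```bash
python3 -m handwheel '[[0,0,0.008,0,0,0,0],[0,0,0.02,0,0,0,0],[0,0,0.035,0,0,0,0],[0,0,0.05,0,0,0,0],[0,0,0.064,0,0,0,0],[0,0,0.072,0,0,0,0],[0,0,0.0745,0,0,0,0],[0,-0.006,0.0745,0,0,0,0],[0,-0.016,0.0745,0,0,0,0],[0,-0.028,0.0745,0,0,0,0]]'
python3 -m handwheel '[[0,-0.014,0,0,0,0,0],[0,-0.028,0,0,0,0,0],[0,-0.042,0,0,0,0,0],[0,-0.056,0,0,0,0,0],[0,-0.07,0,0,0,0,0],[0,-0.084,0,0,0,0,0],[0,-0.096,0,0,0,0,0],[0,-0.106,0,0,0,0,0],[0,-0.112,0,0,0,0,0],[0,-0.114,0,0,0,0,0]]'
python3 - <<'E'
from h import *
t=C+.08*X; go([t[0],t[1],.191],YV)
for n in('scene','top'):
    im,d,P=shot(n,n+'4'); rel=P-C; loc=np.stack([rel@X,rel@Y,rel[...,2]],-1)
    m=(np.abs(loc[...,0]-.08)<.035)&(np.abs(loc[...,1])<.045)&(loc[...,2]>-.06)&(loc[...,2]<.03)&(d>0)
    if m.sum(): print(n,m.sum(),np.median(loc[m],0).round(3),np.percentile(loc[m],[2,98],axis=0).round(3).tolist())
a=np.load('pics/scene4.npz')['im'][120:300,140:340];b=np.load('pics/top4.npz')['im'][130:310,190:390]
shot('wrist','w4')
cv2.imwrite('pics/c4.png',cv2.resize(np.hstack([a,b]),(800,360))[...,::-1])
E
```

```text
clock: 15.0
tool_pos: [0.5518, -0.4874, 0.1936]
eef_rot: [0.954, 0.3, -0.0, -0.0]
contact_force: [0.6, -0.2, -0.4]
opening: 0.253
finger_force: 18.0
clock: 16.0
tool_pos: [0.4585, -0.553, 0.1936]
eef_rot: [0.954, 0.299, -0.0, 0.0]
contact_force: [-0.1, 0.3, -0.6]
opening: 0.258
finger_force: 18.0
t 16.0 shift [ 0.0005 -0.0002  0.0026] turn [ 0.     0.    -0.001] F [-0.05  0.3  -0.61] op 0.258 q7 -0.3
scene 159 [0.092 0.021 0.004] [[0.072, 0.008, -0.024], [0.093, 0.025, 0.029]]
```

View pics/c4.png

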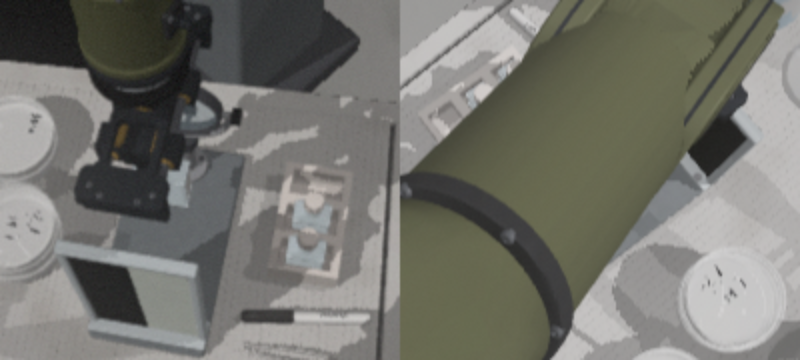

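View pics/w4.png

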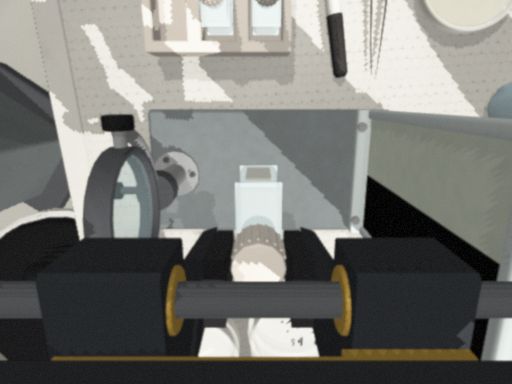

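The wrist view shows the flask at (258,215) between the lens (125,195) and the panel (430,170), gripped by the cap and clear of both. The scene points put its front face at x = 92 mm and its side edge at y = 25 mm, as wanted. One last check that it's upright and square.

Run:
```python
from h import *
def fit(f,nm,box,ax,o):
    P=np.load(f)['P'];rel=P-C;l=np.stack([rel@X,rel@Y,rel[...,2]],-1)
    m=np.all((l>box[0])&(l<box[1]),-1);q=l[m];A=np.c_[q[:,o],np.ones(len(q))];s=np.linalg.lstsq(A,q[:,ax],rcond=None)[0];print(nm,len(q),s.round(3))
fit('pics/w4.npz','side y(x,z)',([.07,.017,-.025],[.09,.033,.028]),1,[0,2])
fit('pics/scene4.npz','side y',([.07,.017,-.025],[.09,.033,.028]),1,[0,2])
fit('pics/scene4.npz','front x(y,z)',([.086,-.02,-.025],[.099,.024,.028]),0,[1,2])
print(get_state()['finger_force'],get_state()['contact_force'])
```

```text
side y(x,z) 662 [ 0.003 -0.002  0.025]
side y 48 [-0.014 -0.002  0.026]
front x(y,z) 102 [-0.089 -0.002  0.094]
17.99987168982625 [ 0.89635441  0.02113185 -0.19877065]
```

The flask is upright and square, with its middle on the lens axis, so I'm handing in.

```bash
python3 -m handwheel '[[0,0,0,0,0,0,0],[0,0,0,0,0,0,0],[0,0,0,0,0,0,0]]'; python3 -c "from plant import finish_job; print(finish_job())"
```

```text
clock: 16.45
tool_pos: [0.4596, -0.5521, 0.1937]
eef_rot: [0.954, 0.3, 0.0, 0.0]
contact_force: [0.1, -0.1, -0.7]
opening: 0.255
finger_force: 18.0
the job is handed in; nothing more can be done
None
```

I handed the job in at 16.5 s, verdict not shown: the lens measured upright and square within about 0.03 rad, and the flask is held by its cap upright on the lens axis about 8 cm in front of it, clear of the viewer, with the small flasks and pen left where they were.

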